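# Release a clamped slide box

### The arm

A 6-joint arm with a two-finger parallel gripper is mounted at the origin on the work surface; the furniture and walls round the work are solid. World frame = base frame: x ahead of the robot, y to its left, z up, the work surface at z = 0. Lengths are in m, angles in rad, forces in N, time in s.
With the tool pointing down it reaches from about 0.2 to 0.875 m from the base axis. Payload 3.4 kg.
Tool frame: the origin (TCP) lies at the very end of the fingers, on their centre line; the grasp point (between the pads) lies 19 mm behind it (hold_point_z is the distance from the TCP to the grasp point, in m); z points along the fingers, y is the line along which they close (so a half turn about z gives the same grasp; the last joint's range is limited). The gripper opens to 94 mm and grips with 3 to 60 N. Pads are 16 mm wide; open, the fingers measure 119 mm over their backs; the gripper's body (75 mm by 177 mm) begins 78 mm behind the grasp point.
Start: joints at [-1.41, 0.276, 1.505, -0, 1.361, -0.121], TCP at [0.16, -0.552, 0.205] pointing down, gripper open.
Joint ranges: [-2.89, 2.89], [-0.75, 2.08], [0.22, 2.7], [-1.18, 4.32], [0.11, 2.71], [-2.7, 2.7]. Speed limits (rad/s): [2.57, 2.57, 3.14, 3.14, 3.14, 3.14].

### API

Orientations are given as a unit quaternion [x, y, z, w].
In Python, from bench import * gives the robot as it stands. The module is installed in compiled form; this text tells all that it offers.
- The arm moves only by the tool apply_moves, never from a script. Its argument "series" is one flat list of numbers, 7 for each row, row after row: the shift along the tool's x, y, z in mm, then the turn, a rotation vector about the tool's x, y, z in degrees, then the finger opening in mm, from 0 to 94. A call has 1 to 8 rows; each row shifts and turns the commanded pose from where the row before left it, along the tool's axes as they then stand; what a row does not reach is not made up. A row lasts 1/8 s, in which the tool goes at most 62.5 mm and 10.7 degrees, less where a joint would pass 70% of its speed; a pose out of reach is approached as far as the arm can. A call with a gripper value outside its range is refused whole. The fingers move at their own pace and stop on an object; "squeeze" is the grip in N (left out, the last holds). Time passes only in rows, so rows that do not move let the fingers close. It gives the time, the measured TCP pose, the force, the opening and the grip force at its end, in the units of the state.
- state(): the state, without advancing time (a new reading comes with each control period).
- grab_frame(name): name is "scene" or "top"; returns the picture (384x512x3 uint8, red, green, blue); there is no depth.
- camera_model(name): a dict with "K" (3x3 intrinsics, pixels), "eye" and "orientation" of the camera in the world. Camera axes: x right, y up, looking along -z (the intrinsics and any distortion apply to the point x, -y, -z); pixel columns grow to the right and rows downward; lengths in m; the calibration is good to about 2 mm. A picture is of the moment at which its call begins. camera_model takes no time and is no camera call.
- job_done(): hands the job in; it is judged then, once.
The state is a dict: "t": time; "joint_positions": joint angles; "dq": joint speeds; "joint_torque": joint torques, N m; "position": TCP position; "ee_rot": TCP orientation; "force": force on the tool from outside, world axes, zero at the start; "moment": the same for the moment, N m; "width": opening from 0.0 (shut) to 1.0 (fully open); "finger_force": force on a finger pad.
Only numpy, scipy, OpenCV 4.12 (cv2) and the standard library are available. Lean on these libraries where they do the work, as an engineer would, in place of code of your own. Each camera call takes 0.05 s, during which the arm holds its last target. There are 200 camera calls.

### The job

Two clamps each hold a box of microscope slides down on a base plate. On the clamp with the red handle, lift the hinged hold-down bar by its handle until it stands up and leave it up; then slide its slide box straight out along the plate, without lifting it off, until the whole box lies on the dark rubber field beyond the rails, and let go. Leave the blue-handled clamp and its box as they are.

Things in the scene. Friction and masses are not known exactly. Their poses are not given: they have to be found in the camera images.
- clamp_red: Fixed clamp whose bar has a RED handle (clamps otherwise alike). Base plate 220x90 mm, top 8 mm up. Origin: worktop level, under the slide box's home centre; +x along the lane to the hinge end (nearer the robot), -x to the open end (away from it), y across, z up. Plate x -160 to 60 mm; dark rubber field on it, level, x -155 to -10 mm, 72 mm wide; rails x 0 to 44 mm, 13 mm high, inner faces y +-17 mm.
- bar_red (a joint): Angle of the red-handled hold-down bar, rad: 0 shut (starts at 0 to 0.08), grows as its handle end is lifted up and over towards the clamp's +x, stop at 1.9. Stiff hinge: stays where left; about 2 N at the handle moves it. Shut, its cross plate lies just above the box's -x end and a lip stands 3 mm before that end, so the box cannot slide.
- hinge_red (a point): Middle of that bar's hinge axis (along the clamp's y), 45 mm to +x of the clamp's origin, 36 mm above the worktop, between fixed cheeks 58 mm wide. A fixed bridge over the box's +x end (clamp x 22 to 34 mm, underside 33 mm above the worktop) means that the box leaves only by sliding to -x; the box's -x half stands free of rails.
- handle_red (a point): Centre of the RED round handle rod: 10 mm thick, 56 mm long along the clamp's y, between side arms (6 mm thick, axes 68 mm apart). 117 mm from the hinge axis: shut, 115 mm to -x of it and 20 mm above it, so 56 mm above the worktop. Beneath it only the plate; the bar's cross plate lies 22 mm and more to +x, 22 mm lower. Free above.
- box_red_center (a point): Centre (half-way up) of the loose clear slide box with reddish label in the red-handled clamp: rigid, 84 mm long, 30 wide, 21 high, 60 g. Its long axis is its own y, along the clamp's lane; it rests on the plate, its centre 18.5 mm above the worktop. At home its half towards the clamp's -x (42 mm) can be gripped by its sides once the bar is up.
- clamp_blue: Fixed clamp whose bar has a BLUE handle (clamps otherwise alike). Base plate 220x90 mm, top 8 mm up. Origin: worktop level, under the slide box's home centre; +x along the lane to the hinge end (nearer the robot), -x to the open end (away from it), y across, z up. Plate x -160 to 60 mm; dark rubber field on it, level, x -155 to -10 mm, 72 mm wide; rails x 0 to 44 mm, 13 mm high, inner faces y +-17 mm.
- bar_blue (a joint): Angle of the blue-handled hold-down bar, rad: 0 shut (starts at 0 to 0.08), grows as its handle end is lifted up and over towards the clamp's +x, stop at 1.9. Stiff hinge: stays where left; about 2 N at the handle moves it. Shut, its cross plate lies just above the box's -x end and a lip stands 3 mm before that end, so the box cannot slide.
- hinge_blue (a point): Middle of that bar's hinge axis (along the clamp's y), 45 mm to +x of the clamp's origin, 36 mm above the worktop, between fixed cheeks 58 mm wide. A fixed bridge over the box's +x end (clamp x 22 to 34 mm, underside 33 mm above the worktop) means that the box leaves only by sliding to -x; the box's -x half stands free of rails.
- handle_blue (a point): Centre of the BLUE round handle rod: 10 mm thick, 56 mm long along the clamp's y, between side arms (6 mm thick, axes 68 mm apart). 117 mm from the hinge axis: shut, 115 mm to -x of it and 20 mm above it, so 56 mm above the worktop. Beneath it only the plate; the bar's cross plate lies 22 mm and more to +x, 22 mm lower. Free above.
- box_blue_center (a point): Centre (half-way up) of the loose clear slide box with bluish label in the blue-handled clamp: rigid, 84 mm long, 30 wide, 21 high, 60 g. Its long axis is its own y, along the clamp's lane; it rests on the plate, its centre 18.5 mm above the worktop. At home its half towards the clamp's -x (42 mm) can be gripped by its sides once the bar is up.
Things that resemble listed ones, but are neither listed nor needed, are in the scene too. Leave any pink look-alike of the part that bears box_red_center alone.

How it is judged:
On the way:
1. the red-handled bar stands up (at least 1.2 rad) while its box is still in its place (value of joint bar_red above 1.2 rad and x of box_red_center in the frame of clamp_red above -0.02 m), for 0.2 s.
At the end, for the whole second after the job is handed in: Red bar still up (over 1.1 rad); its box flat and at rest, centre 47 to 118 mm from its home place towards the plate's open end, within 24 mm of the lane's middle line and 17 degrees of its direction; blue bar still down, its box within 15 mm of its start (value of joint bar_red above 1.1 rad and x of box_red_center in the frame of clamp_red between -0.118 and -0.047 m and y of box_red_center in the frame of clamp_red between -0.024 and 0.024 m and z of box_red_center in the frame of clamp_red between 0.0145 and 0.0235 m and angle between box_red_center's own z axis and vertical below 0.12 rad and angle between the y axis of box_red_center and the x axis of clamp_red, either way round below 0.3 rad and linear speed of box_red below 0.02 m/s and value of joint bar_blue below 0.2 rad and distance of box_blue_center from where it was at the start of the episode below 0.015 m); the robot touches nothing.
It fails at once if the slide box is lifted more than 20 mm off the plate (z of box_red_center in the frame of clamp_red above 0.0385 m).
It fails at once if the blue-handled bar is raised (value of joint bar_blue above 0.3 rad).
It fails at once if the other slide box is shifted by more than 15 mm (distance of box_blue_center from where it was at the start of the episode above 0.015 m).
It also fails if it takes over 48 s, if anything falls off the work surface, if the arm or the gripper's body presses on something with over 40 N, if the wrist force passes 120 N, or if a joint passes its speed limit or range.

## Working session

There is one attempt and no reset: what is moved stays moved. The work goes in short steps, Python scripts to look and compute and a tool call to move; the robot and the scene stay as the last step left them, time stands still between calls to the robot, and variables do not carry over. Pictures are saved under pics/ and viewed, at most 10 in all, crops included, and the job is handed in when it is done.

Besides the shell and the picture viewer there is one more tool, called after "Request:" as a command line: name --argument value ..., lists and objects as JSON in quotes. apply_moves: Moves the arm, as the interface text tells. Its arguments: {"type":"object","properties":{"series":{"type":"array","items":{"type":"number"}},"squeeze":{"type":"number"}},"required":["series"]}

```bash
mkdir -p pics
python3 - <<'E'
from bench import *
import cv2,numpy as np
for n in("scene","top"):
    f=grab_frame(n); cv2.imwrite(f"pics/{n}0.png",f[:,:,::-1]); c=camera_model(n)
    print(n,np.round(c["K"],1).tolist(),c["eye"],c["orientation"],[k for k in c])
s=state();print(s["t"],s["position"],s["ee_rot"],s["force"],s["width"])
E
```

```text
scene [[435.1, 0.0, 253.4], [0.0, 435.1, 185.9], [0.0, 0.0, 1.0]] [ 0.24735696 -0.53971516  0.682411  ] [ 0.36888271 -0.07953828 -0.21849043  0.89992285] ['K', 'eye', 'orientation']
top [[366.6, 0.0, 252.8], [0.0, 366.6, 193.3], [0.0, 0.0, 1.0]] [ 0.45650914 -0.02157984  0.93375341] [ 0.0330448  -0.03560909 -0.69697174  0.7154512 ] ['K', 'eye', 'orientation']
0.1 [ 0.15982362 -0.55181909  0.20471015] [ 9.90090963e-01  1.40425268e-01 -1.29874562e-05 -7.93320444e-04] [-0.12625017 -0.63372797  0.14068251] 1.0017287189809074
```

View pics/top0.png

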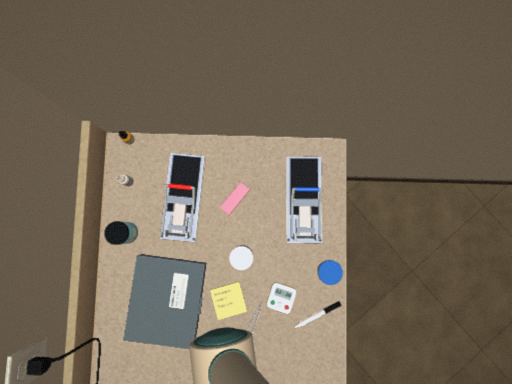

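View pics/scene0.png

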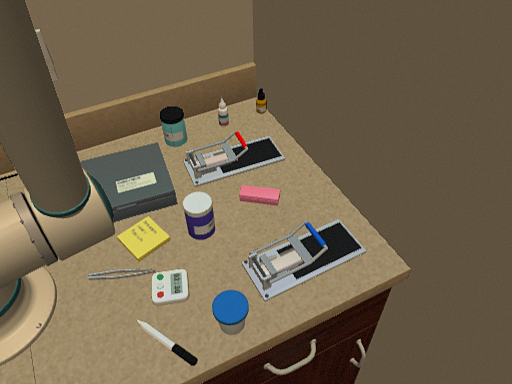

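Top view: the red clamp's handle is at about (180,187) with the plate spanning (172,154)–(195,241). The blue clamp is at (305,190–240), and a pink look-alike lies at (234,198). The scene view agrees, with the red handle at (241,140).

```bash
cat > h.py <<'E'
from bench import *
import cv2,numpy as np
from scipy.spatial.transform import Rotation as R
def ray(n,u,v):
    c=camera_model(n);K=np.array(c["K"])
    d=np.linalg.inv(K)@[u,v,1];d=R.from_quat(c["orientation"]).apply([d[0],-d[1],-d[2]])
    return np.array(c["eye"]),d
def onz(n,u,v,z):
    e,d=ray(n,u,v);return e+d*(z-e[2])/d[2]
def tri(pa,pb):
    (a,d),(b,g)=ray("top",*pa),ray("scene",*pb)
    s=np.linalg.lstsq(np.c_[d,-g],b-a,rcond=None)[0];p,q=a+s[0]*d,b+s[1]*g
    return (p+q)/2,np.linalg.norm(p-q)
def redmask(f,sat=190):
    h=cv2.cvtColor(f,cv2.COLOR_RGB2HSV);return (((h[...,0]<6)|(h[...,0]>174))&(h[...,1]>sat)&(h[...,2]>100)).astype(np.uint8)
def cents(m,lo=8):
    n,l,s,c=cv2.connectedComponentsWithStats(m);return [(s[i].tolist(),c[i].round(1).tolist()) for i in range(1,n) if s[i,4]>=lo]
E
python3 - <<'E'
from h import *
T=cv2.imread("pics/top0.png")[:,:,::-1].copy();S=cv2.imread("pics/scene0.png")[:,:,::-1].copy()
print(cents(redmask(T)));print(cents(redmask(S)))
# plate: bluish grey; plate outline in top view
r=T[140:255,150:215].astype(int); m=((r[...,2]-r[...,0]>8)&(r[...,2]>120)).astype(np.uint8)
p=np.argwhere(m)[:,::-1]+[150,140]
rect=cv2.minAreaRect(p.astype(np.float32));print(rect)
b=cv2.boxPoints(rect);w=np.array([onz("top",*q,0.008) for q in b]);print(w.round(4));print(np.linalg.norm(np.diff(w,axis=0),axis=1))
im=cv2.resize(T[140:255,145:225],None,fx=5,fy=5,interpolation=cv2.INTER_CUBIC);cv2.imwrite("pics/crop1.png",im[:,:,::-1])
E
```

```text
[([169, 184, 22, 6, 94], [179.7, 186.4])]
[([235, 131, 13, 17, 70], [240.5, 139.0]), ([157, 292, 6, 5, 22], [159.8, 294.2])]
((181.45211791992188, 196.94044494628906), (35.29212951660156, 86.0583267211914), 6.2034478187561035)
[[0.4287 0.2075 0.008 ]
 [0.6468 0.1947 0.008 ]
 [0.6393 0.1045 0.008 ]
 [0.4215 0.1193 0.008 ]]
[0.21844285 0.09049874 0.21828571]
```

View pics/crop1.png

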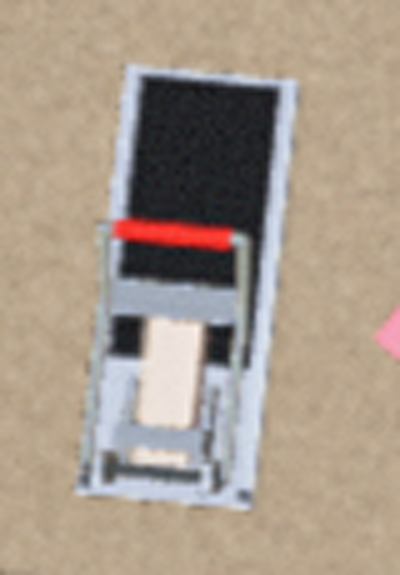

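```bash
cat >> h.py <<'E'
# clamp frame from plate corners (top view)
_w=np.array([[.4287,.2075],[.6468,.1947],[.6393,.1045],[.4215,.1193]])
cd=(_w[1]-_w[0])+(_w[2]-_w[3]);cd/=np.linalg.norm(cd) # clamp -x
cx=-cd;cy=np.array([-cx[1],cx[0]]);org=_w.mean(0)+0.05*cx
def cw(x,y,z): return np.r_[org+cx*x+cy*y,z]
def toc(p): d=np.asarray(p)[:2]-org;return np.array([d@cx,d@cy,p[2]])
def go(tgt,rot=None):
    s=state();q=R.from_quat(s["ee_rot"]);print("pos",np.round(s["position"],4),"clamp",toc(s["position"]).round(4),"F",np.round(s["force"],1),"t",s["t"])
    print("tool-axis mm",(q.inv().apply(np.array(tgt)-s["position"])*1000).round(1))
    if rot is not None: # rot: world angle (deg) of tool x, tool down
        a=np.deg2rad(rot);x=np.array([np.cos(a),np.sin(a),0]);z=np.array([0,0,-1.]);y=np.cross(z,x)
        print("turn deg",np.rad2deg((q.inv()*R.from_matrix(np.c_[x,y,z])).as_rotvec()).round(2))
E
python3 - <<'E'
from h import *
print("origin",org,"dir -x deg",np.degrees(np.arctan2(cd[1],cd[0])))
p,e=tri((179.7,186.4),(240.5,139.0));print("handle",p,e,"clamp",toc(p))
print(cw(-.07,0,.056)); go(cw(-.07,0,.2),90+np.degrees(np.arctan2(cd[1],cd[0])))
E
```

```text
origin [0.48417493 0.15965954] dir -x deg -3.622976173209812
handle [0.55338692 0.15203125 0.05999846] 0.0007599893866781504 clamp [-0.06955571  0.00323948  0.05999846]
[0.55403503 0.15523619 0.056     ]
pos [ 0.1598 -0.5518  0.2047] clamp [0.2787 0.7306 0.2047] F [-0.1 -0.6  0.1] t 0.1
tool-axis mm [ 575.3 -569.5    5.7]
turn deg [-7.000e-02 -7.000e-02 -7.023e+01]
```

Request:
apply_moves --series '[41,-41,-5,0,0,0,60,41,-41,-5,0,0,0,60,41,-41,-5,0,0,0,60,41,-41,0,0,0,0,60,41,-41,0,0,0,0,60,41,-41,0,0,0,0,60,41,-41,0,0,0,0,60,41,-41,0,0,0,0,60]'

```text
t: 1.1
position: [0.3842, -0.1443, 0.2204]
ee_rot: [0.99, 0.14, 0.0, 0.0]
force: [0.9, -0.6, -0.5]
width: 0.636
finger_force: 0.0
```

Request:
apply_moves --series '[41,-41,0,0,0,0,40,41,-41,0,0,0,0,40,41,-41,0,0,0,0,40,41,-41,0,0,0,0,40,41,-40,0,0,0,0,40,41,-36,0,0,0,0,40,0,0,0,0,0,-10,40,0,0,0,0,0,-10,40]'

```text
t: 2.1
position: [0.5532, 0.1538, 0.2194]
ee_rot: [0.949, 0.314, -0.001, -0.0]
force: [-0.8, 0.0, -0.5]
width: 0.426
finger_force: 0.0
```

Request:
apply_moves --series '[0,0,0,0,0,-10,40,0,0,0,0,0,-10,40,0,0,0,0,0,-10,40,0,0,0,0,0,-10,40,0,0,0,0,0,-10,40,0,0,0,0,0,0,40]'

```text
t: 2.85
position: [0.553, 0.1528, 0.22]
ee_rot: [0.731, 0.682, -0.0, -0.0]
force: [0.3, 0.5, -1.2]
width: 0.424
finger_force: 0.0
```

Run:
```python
from h import *
go([.5535,.1535,.046],86.4); s=state(); print(s["width"],s["joint_positions"])
f=grab_frame("scene");print(cents(redmask(f)))
im=cv2.resize(f[80:230,150:350],None,fx=4,fy=4,interpolation=cv2.INTER_CUBIC);cv2.imwrite("pics/c2.png",im[:,:,::-1])
```

```text
pos [0.553  0.1528 0.22  ] clamp [-0.0691  0.0025  0.22  ] F [ 0.3  0.5 -1.2] t 2.85
tool-axis mm [  0.7   0.6 174. ]
turn deg [-0.05  0.02 -0.37]
0.4244779233142665 [ 1.48426659e-01  2.66955453e-01  1.48150875e+00 -8.06930711e-05
  1.39405626e+00  2.17723100e-01]
[([235, 131, 13, 17, 69], [240.6, 139.0]), ([157, 292, 6, 5, 22], [159.8, 294.2])]
```

View pics/c2.png

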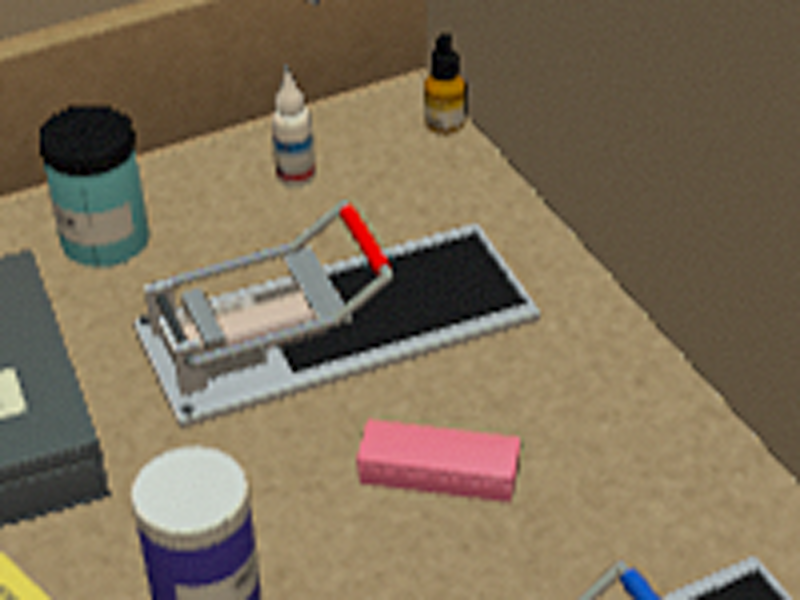

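The red bar is shut, with its handle at crop (365,238). The space around it is free, so I'm descending to grip the rod.

Request:
apply_moves --series '[0,0,50,0,0,0,36,0,0,50,0,0,0,36,0,0,40,0,0,0,36,0,0,22,0,0,0,36,0,0,10,0,0,0,36,0,0,0,0,0,0,36]'

```text
t: 3.65
position: [0.5532, 0.1528, 0.0482]
ee_rot: [0.731, 0.683, -0.0, -0.0]
force: [0.7, 0.1, 0.7]
width: 0.383
finger_force: 0.0
```

Request:
apply_moves --series '[0,0,0,0,0,0,5,0,0,0,0,0,0,5,0,0,0,0,0,0,5,0,0,0,0,0,0,5,0,0,0,0,0,0,5]' --squeeze 15

```text
t: 4.28
position: [0.5536, 0.1529, 0.0487]
ee_rot: [0.731, 0.683, 0.0, 0.0]
force: [0.6, 0.2, 1.6]
width: 0.1
finger_force: 15.0
```

Run:
```python
from h import *
go([.5535,.1535,.046])
# arc deltas (clamp x,z): elevation from start
r=117;a0=np.arctan2(21,115)
a=a0+np.linspace(0,1.6,17);x=-r*np.cos(a);z=r*np.sin(a);print(np.c_[np.diff(x),np.diff(z)].round(1).tolist())
```

```text
pos [0.5536 0.1529 0.0487] clamp [-0.0697  0.0023  0.0487] F [0.6 0.2 1.6] t 4.275
tool-axis mm [ 0.6 -0.1  2.7]
[[2.7, 11.4], [3.8, 11.1], [4.9, 10.6], [5.9, 10.1], [6.9, 9.4], [7.8, 8.7], [8.6, 7.9], [9.4, 7.0], [10.0, 6.0], [10.6, 5.0], [11.0, 3.9], [11.4, 2.8], [11.6, 1.6], [11.7, 0.5], [11.7, -0.7], [11.5, -1.9]]
```

Request:
apply_moves --series '[0,-2.7,-11.4,0,0,0,5,0,-3.8,-11.1,0,0,0,5,0,-4.9,-10.6,0,0,0,5,0,-5.9,-10.1,0,0,0,5,0,0,0,0,0,0,5]'

```text
t: 4.9
position: [0.5366, 0.1541, 0.0933]
ee_rot: [0.73, 0.683, 0.001, 0.001]
force: [2.9, 0.3, 1.4]
width: 0.102
finger_force: 15.0
```

Still held, with low force; continuing along the arc.

Request:
apply_moves --series '[0,-6.9,-9.4,0,0,0,5,0,-7.8,-8.7,0,0,0,5,0,-8.6,-7.9,0,0,0,5,0,-9.4,-7,0,0,0,5,0,-10,-6,0,0,0,5,0,0,0,0,0,0,5]'

```text
t: 5.65
position: [0.4958, 0.157, 0.1331]
ee_rot: [0.73, 0.683, 0.003, 0.002]
force: [4.8, -0.3, 7.2]
width: 0.099
finger_force: 15.0
```

Request:
apply_moves --series '[0,-10.6,-5,0,0,0,5,0,-11,-3.9,0,0,0,5,0,-11.4,-2.8,0,0,0,5,0,-11.6,-1.6,0,0,0,5,0,-11.7,-0.5,0,0,0,5,0,-11.7,0.7,0,0,0,5,0,-11.5,1.9,0,0,0,5,0,0,0,0,0,0,5]'

```text
t: 6.65
position: [0.4113, 0.1626, 0.1413]
ee_rot: [0.73, 0.683, -0.001, -0.002]
force: [-1.8, 2.4, 6.2]
width: 0.097
finger_force: 15.0
```

Run:
```python
from h import *
go([.5535,.1535,.046])
f=grab_frame("scene");print(cents(redmask(f)))
im=cv2.resize(f[60:210,150:350],None,fx=4,fy=4,interpolation=cv2.INTER_CUBIC);cv2.imwrite("pics/c3.png",im[:,:,::-1])
```

```text
pos [0.4113 0.1626 0.1413] clamp [0.073  0.0016 0.1413] F [-1.8  2.4  6.2] t 6.65
tool-axis mm [  0.4 143.   94.6]
[([170, 114, 9, 18, 62], [173.6, 122.7]), ([157, 292, 6, 5, 22], [159.8, 294.2])]
```

View pics/c3.png

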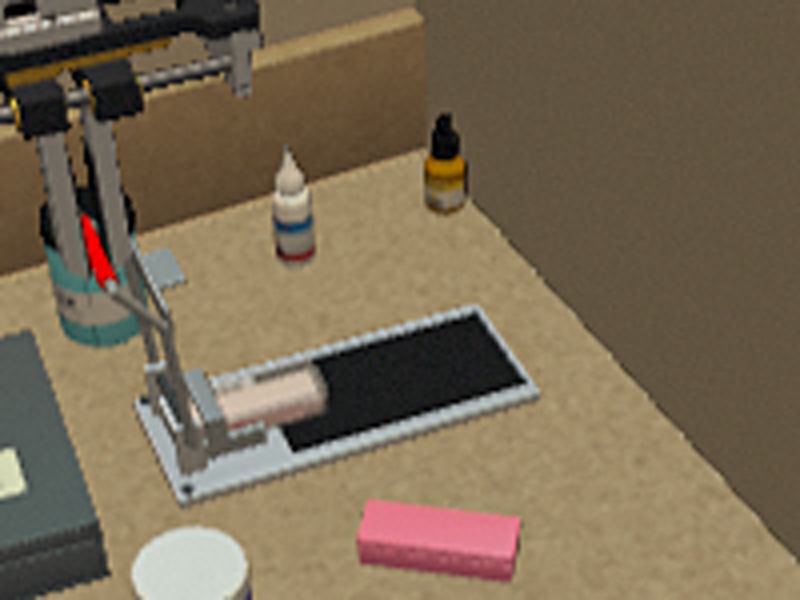

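The bar stands up at about 1.6 rad and the box is in place and uncovered, with its free end at crop (320,390). Releasing the handle, then locating the box.

Request:
apply_moves --series '[0,0,0,0,0,0,34,0,0,0,0,0,0,34,0,0,0,0,0,0,34,0,0,-20,0,0,0,34,0,0,-40,0,0,0,34,0,0,-40,0,0,0,50,0,0,0,0,0,0,60]'

```text
t: 7.58
position: [0.4163, 0.1625, 0.2446]
ee_rot: [0.731, 0.683, 0.003, 0.002]
force: [0.6, 0.2, 0.0]
width: 0.541
finger_force: 0.0
```

Run:
```python
from h import *
f=grab_frame("scene");print("handle",cents(redmask(f)))
T=cv2.imread("pics/top0.png")[:,:,::-1].astype(int)
m=((T[...,0]-T[...,2]>8)&(T[...,0]>190)).astype(np.uint8);m[:, :160]=0;m[:,210:]=0;m[:195]=0;m[245:]=0
for s,c in cents(m,20):print(s,c,toc(onz("top",*c,.029)))
for r in (206,210,214,218,222):
    x=np.where(m[r])[0]
    if len(x):print(r,x.min(),x.max(),toc(onz("top",(x.min()+x.max())/2,r,.029)).round(4))
a=np.degrees(np.arctan2(cd[1],cd[0]))
go(cw(-.03,.001,.2),a+180); print(state()["joint_positions"])
```

```text
handle [([168, 113, 11, 19, 80], [173.0, 121.2]), ([157, 292, 6, 5, 22], [159.8, 294.2])]
[172, 203, 13, 23, 233] [178.5, 214.3] [-0.00391963  0.00154971  0.029     ]
[171, 230, 12, 3, 33] [176.3, 231.0] [0.03724917 0.00062453 0.029     ]
206 175 184 [-0.0245  0.0018  0.029 ]
210 174 184 [-0.0146  0.0016  0.029 ]
214 160 184 [-0.0032 -0.0145  0.029 ]
218 173 183 [0.0052 0.0013 0.029 ]
222 172 183 [0.0151 0.0012 0.029 ]
pos [0.4148 0.1622 0.2426] clamp [0.0693 0.0019 0.2426] F [-0.3  0.1  0.2] t 7.625
tool-axis mm [ 1.3 99.2 42.9]
turn deg [  0.12   0.1  -90.24]
[ 2.16595045e-01  5.53899164e-02  1.68982397e+00 -4.30306691e-04
  1.39402605e+00  2.84109354e-01]
```

Request:
apply_moves --series '[0,50,0,0,0,0,60,0.5,49,0,0,0,0,60,0,0,0,0,0,-10,60,0,0,0,0,0,-10,60,0,0,0,0,0,-10,60,0,0,0,0,0,-10,60,0,0,0,0,0,-10,60,0,0,0,0,0,-10,60]'

```text
t: 8.62
position: [0.5118, 0.1557, 0.2396]
ee_rot: [0.288, 0.957, -0.001, -0.002]
force: [-0.7, -0.3, 0.9]
width: 0.634
finger_force: 0.0
```

Request:
apply_moves --series '[0,0,0,0,0,-10,60,0,0,0,0,0,-10,60,0,0,0,0,0,-10.2,60,0,0,0,0,0,0,60]'

```text
t: 9.12
position: [0.512, 0.1558, 0.24]
ee_rot: [0.033, 0.999, -0.0, -0.002]
force: [-0.4, 0.1, 0.1]
width: 0.637
finger_force: 0.0
```

Run:
```python
from h import *
a=np.degrees(np.arctan2(cd[1],cd[0]))
go(cw(-.032,.0015,.012),a+180)
```

```text
pos [0.512  0.1558 0.24  ] clamp [-0.028   0.0021  0.24  ] F [-0.4  0.1  0.1] t 9.125
tool-axis mm [ -4.7   0.9 228. ]
turn deg [-0.06 -0.19 -0.16]
```

Request:
apply_moves --series '[-4,0.6,40,0,0,0,56,0,0,40,0,0,0,56,0,0,40,0,0,0,56,0,0,40,0,0,0,56,0,0,30,0,0,0,56,0,0,0,0,0,0,56]'

```text
t: 9.88
position: [0.5142, 0.1559, 0.049]
ee_rot: [0.033, 0.999, -0.001, -0.003]
force: [0.3, -0.8, 0.4]
width: 0.596
finger_force: 0.0
```

Run:
```python
from h import *
go(cw(-.032,.0015,.012))
f=grab_frame("scene");print("handle",cents(redmask(f)))
im=cv2.resize(f[60:210,150:350],None,fx=4,fy=4,interpolation=cv2.INTER_CUBIC);cv2.imwrite("pics/c4.png",im[:,:,::-1])
```

```text
pos [0.5142 0.1559 0.049 ] clamp [-0.0302  0.0019  0.049 ] F [ 0.3 -0.8  0.4] t 9.875
tool-axis mm [-2.1  0.5 37. ]
handle [([168, 113, 11, 19, 80], [173.0, 121.2]), ([157, 292, 6, 5, 22], [159.8, 294.2])]
```

View pics/c4.png

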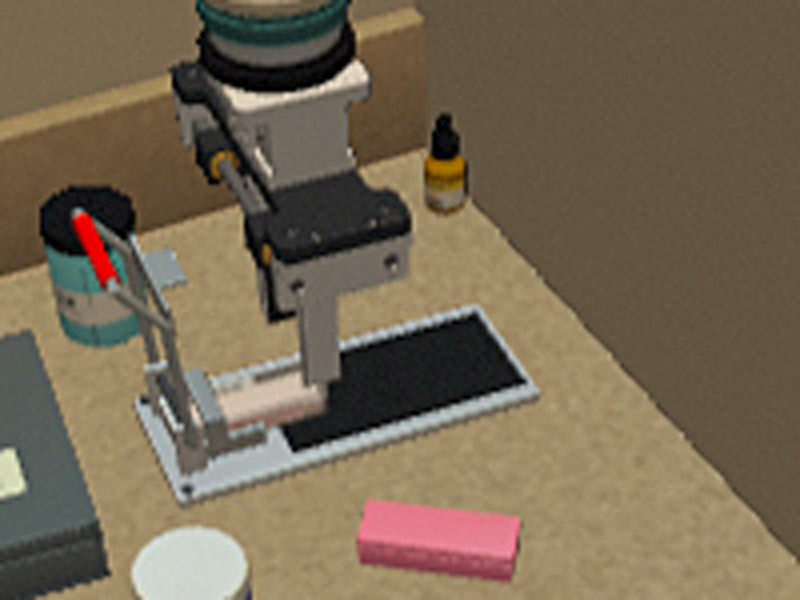

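The bar stays up with the gripper clear of it, and the finger at crop (320,340) is beside the box's free end. Lowering and gripping.

Request:
apply_moves --series '[0,0,20,0,0,0,56,0,0,14,0,0,0,56,0,0,0,0,0,0,56,0,0,0,0,0,0,26,0,0,0,0,0,0,26,0,0,0,0,0,0,26,0,0,0,0,0,0,26,0,0,0,0,0,0,26]' --squeeze 12

```text
t: 10.92
position: [0.5174, 0.1565, 0.0183]
ee_rot: [0.032, 0.999, 0.0, 0.0]
force: [-0.9, 0.1, 3.6]
width: 0.318
finger_force: 12.0
```

Request:
apply_moves --series '[-10,0,0,0,0,0,26,-10,0,0,0,0,0,26,-10,0,0,0,0,0,26,-10,0,0,0,0,0,26,-10,0,0,0,0,0,26,-10,0,0,0,0,0,26,-10,0,0,0,0,0,26,-10,0,0,0,0,0,26]'

```text
t: 11.92
position: [0.595, 0.1514, 0.0183]
ee_rot: [0.032, 0.999, -0.0, -0.002]
force: [-5.3, -0.2, 7.9]
width: 0.316
finger_force: 12.0
```

Request:
apply_moves --series '[-3,0,0,0,0,0,26,0,0,0,0,0,0,26,0,0,0,0,0,0,26]'

```text
t: 12.3
position: [0.5987, 0.1512, 0.0183]
ee_rot: [0.032, 0.999, -0.0, -0.001]
force: [-3.4, -0.3, 7.4]
width: 0.321
finger_force: 12.0
```

Run:
```python
from h import *
go(cw(-.112,.0015,.016))
f=grab_frame("scene");print("handle",cents(redmask(f)))
im=cv2.resize(f[60:210,150:350],None,fx=4,fy=4,interpolation=cv2.INTER_CUBIC);cv2.imwrite("pics/c5.png",im[:,:,::-1])
```

```text
pos [0.5987 0.1512 0.0183] clamp [-0.1148  0.0012  0.0183] F [-3.4 -0.3  7.4] t 12.3
tool-axis mm [ 2.8 -0.3  2.3]
handle [([168, 113, 11, 19, 80], [173.0, 121.2]), ([157, 292, 6, 5, 22], [159.8, 294.2])]
```

View pics/c5.png

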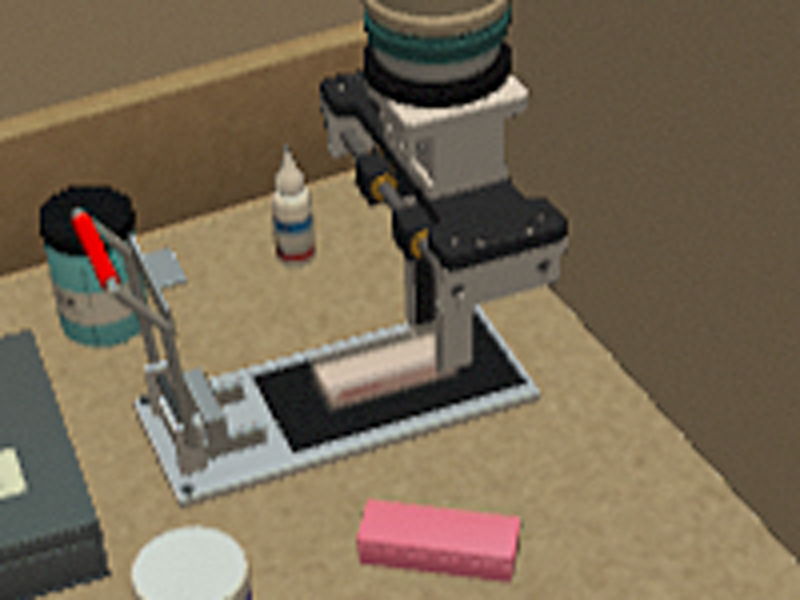

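The box lies wholly on the dark field, from crop (325,385) to about (470,350), and the bar is still up. Releasing and backing off.

Request:
apply_moves --series '[0,0,0,0,0,0,54,0,0,0,0,0,0,54,0,0,0,0,0,0,54,0,0,0,0,0,0,54,0,0,-15,0,0,0,54,0,0,-40,0,0,0,54,0,0,-50,0,0,0,54,0,0,-50,0,0,0,54]'

```text
t: 13.35
position: [0.5998, 0.1511, 0.1754]
ee_rot: [0.032, 0.999, 0.0, 0.001]
force: [1.1, -0.0, -0.3]
width: 0.573
finger_force: 0.0
```

Request:
apply_moves --series '[0,0,-30,0,0,0,54,0,0,0,0,0,0,54,0,0,0,0,0,0,54]'

```text
t: 13.72
position: [0.599, 0.151, 0.2021]
ee_rot: [0.032, 0.999, -0.0, -0.001]
force: [-0.5, -0.0, 0.9]
width: 0.575
finger_force: 0.0
```

Run:
```python
from h import *
go(cw(-.112,.0015,.016))
f=grab_frame("scene");print("handle",cents(redmask(f)))
im=cv2.resize(f[60:290,150:390],None,fx=2.5,fy=2.5,interpolation=cv2.INTER_CUBIC);cv2.imwrite("pics/c6.png",im[:,:,::-1])
```

```text
pos [0.599  0.151  0.2021] clamp [-0.1151  0.0014  0.2021] F [-0.5 -0.   0.9] t 13.725
tool-axis mm [ 2.900e+00 -1.000e-01  1.861e+02]
handle [([168, 113, 11, 19, 81], [173.0, 121.3]), ([157, 292, 6, 5, 22], [159.8, 294.2])]
```

View pics/c6.png

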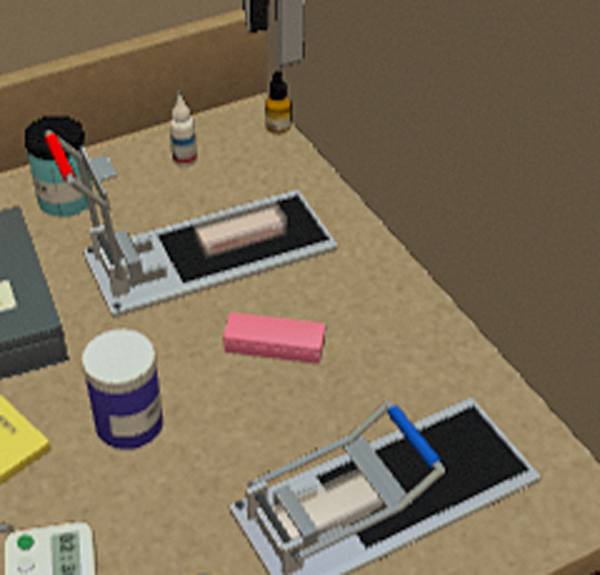

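The box lies flat on the field at crop (240,230). The red bar is up, the blue clamp is unchanged and the gripper is clear.

```bash
python3 -c "
from bench import *
print(job_done())"
```

```text
the job is handed in; nothing more can be done
None
```

I raised the red bar to about 1.6 rad, slid its box about 82 mm out onto the dark rubber field and let go; the blue clamp looked unchanged, and I handed the job in at about 14 s (no verdict was returned).

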